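# Nudge the mounting plate onto its locating pins

## Robot

A 6-joint arm with a two-finger parallel gripper is mounted at the origin on a cart in front of the work surface, level with it; the furniture and walls round the work are solid. World frame = base frame: x ahead of the robot, y to its left, z up, the work surface at z = 0. Lengths are in mm, angles in rad, forces in N, time in s.
With the tool pointing down it reaches from about 300 to 775 mm from the base axis. Payload 14.6 kg.
Tool frame: the origin (TCP) lies at the very end of the fingers, on their centre line; the grasp point (between the pads) lies 19 mm behind it; z points along the fingers, y is the line along which they close (so a half turn about z gives the same grasp; the last joint's range is limited). The gripper opens to 94 mm and grips with 3 to 60 N. Pads are 16 mm wide; open, the fingers measure 119 mm over their backs; the gripper's body (75 mm by 177 mm) begins 78 mm behind the grasp point.
Start: joints at [-1.292, 0.3, 1.521, -0, 1.321, -0.067], TCP at [186.415, -517.435, 205.446] pointing down, gripper open.
Joint ranges: [-3.03, 3.03], [-0.79, 2.21], [0.23, 2.52], [-1.04, 4.18], [0, 3.07], [-2.55, 2.55]. Speed limits (rad/s): [2.22, 2.22, 2.57, 3.14, 3.14, 3.14].

## Interface

Orientations are given as [roll, pitch, yaw] about the fixed x, y, z axes, in that order (R = Rz(yaw) Ry(pitch) Rx(roll)).
In Python, from cell import read_state, viewer, manip, models gives the robot as it stands.
- The arm moves only by the tool carry_out, never from a script. Its argument "deltas" is a list of rows, each an object with "dp": the shift along the tool's x, y, z in mm, a list of three; "roll": the turn about the tool's z in degrees; "gripper": the opening, from -1 (shut) to 1 (fully open), so that 0 is half open. In form: [{"dp": [tx, ty, tz], "roll": roll, "gripper": gripper}, ...]. A call has 1 to 12 rows; each row is the pose to reach, as a shift and turn from the pose commanded when the call began, along the tool's axes at that moment; what a row does not reach only later rows make up. A row lasts 1/12 s, in which the tool goes at most 41.7 mm and 7.16 degrees, less where a joint would pass 70% of its speed; a pose out of reach is approached as far as the arm can. A call with a gripper value outside its range is refused whole. The fingers move at their own pace and stop on an object; "newtons" is the grip in N (left out, the last holds). Time passes only in rows, so rows that repeat a pose let the fingers close. It gives the time, the measured TCP pose, the force, the opening and the grip force at its end, in the units of the state.
- read_state(): the state, without advancing time (a new reading comes with each control period).
- viewer.camera(name): name is "scene" or "top"; returns the picture (420x560x3 uint8, red, green, blue); there is no depth.
- viewer.camera_params(name): a dict with "fovy" (degrees; the focal length in pixels is half the picture's height over the tangent of half this angle, whatever the lens; pixels are square), "cx", "cy" (the principal point, pixels), "eye" and "attitude" of the camera in the world. Camera axes: x right, y up, looking along -z (the intrinsics and any distortion apply to the point x, -y, -z); pixel columns grow to the right and rows downward; lengths in mm; the calibration is good to about 2 mm. A picture is of the moment at which its call begins. camera_params takes no time and is no camera call.
- manip.sign_off(): hands the job in; it is judged then, once.
Trained networks look in the newest picture that a camera, given by its name, has taken for a name from the list of things; names that differ only in an ending like _2 or _b are one class to them, and where a whole thing is asked for, a point or a joint stands for the part that bears it (a point fixed in the world has none). Each returns a list of dicts, best first, with "p" (0 to 1); they miss things now and then, are a little off and sometimes report something else, mostly with a low value. They report only what shows in the picture. A call takes as long as a camera call.
- models.cut_out(camera, label): "region" (420x560 bool, what is visible of it) and "box" ([left, top, right, bottom] in pixels, round what is visible of it).
The state is a dict: "clock": time; "joints": joint angles; "qd": joint speeds; "effort": joint torques, N m; "eef_pos": TCP position; "eef_rot": TCP orientation; "wrist_force": force on the tool from outside, world axes, zero at the start; "moment": the same for the moment, N m; "finger_gap": finger opening in mm; "finger_force": force on a finger pad.
Only numpy, scipy, OpenCV 4.12 (cv2) and the standard library are available. Lean on these libraries where they do the work, as an engineer would, in place of code of your own. Each camera call takes 0.05 s, during which the arm holds its last target. There are 200 camera calls.

## Task

The aluminium mounting plate lies askew on the grey drilling fixture, riding up on the fixture's two locating pins. With the fingertips only, nudge it sideways and forward until both its holes drop over the two pins and it lies flat on the fixture's base, then take the hand away. Do not pick up or lift the plate, only push it, and leave the other things on the desk where they are.

Things in the scene. Friction and masses are not known exactly. Their poses are not given: they have to be found in the camera images.
- fixture: Drilling fixture, fixed. Level grey slab 12 mm thick, x -127 to +87 mm, y -94 to +106 mm. Origin: on the desk, under the place of the plate's centre; x away from the robot (turned up to 0.3 rad), y left, z up. Pins at x = +25, y = -28 and +28 mm. A straight steel fence stands on its right side, parallel to x. A plate flush against the fence needs only to slide forward along x to meet the pins.
- pin_right (a point): Foot of the right-hand pin's axis, on the slab's top face (12 mm above the desk). Steel pin, 10 mm diameter, 11 mm high, the top 4 mm tapering to a flat 5.6 mm across.
- pin_left (a point): Foot of the left-hand pin's axis, on the slab's top face. Same shape as the right-hand pin, 56 mm to its left.
- fence_face (a point): Middle of the foot of the fence's inner (left) face, on the slab's top face, at y = -65.5 mm of the fixture. Fence: 150 mm long in x (-75 to +75 mm), 14 mm wide, 20 mm high above the slab; two screw heads on it rise 4 mm more. The seated plate's right edge is 0.5 mm off this face.
- plate: Loose aluminium plate, 140 (x) by 130 (y) by 8 mm, 0.25 to 0.45 kg. Origin: centre of the underside; x to its front edge (away from the robot), y left, z out of the top. Steel rail 36.5 mm wide, 8 mm high, fixed across it at x = -25 mm. Slides under about 2 to 8 N. Seated, its axes agree with the fixture's and its top is 20 mm above the desk. Four dark dots near the corners are not the holes.
- hole_right (a point): Centre of the round hole (13 mm diameter; plate x = +25, y = -28 mm) at the plate's underside; it belongs over the right-hand pin. At the start the holes are 10 to 35 mm short of their pins (fixture -x) and 7 to 27 mm too far left, the plate turned by up to 0.1 rad.
- hole_left (a point): Centre of the rectangular slot (13 mm in x, 18 mm in y; plate x = +25, y = +28 mm) at the plate's underside; it belongs over the left-hand pin. Once the holes meet the pins the plate falls flat by its own weight.
- back_edge (a point): Middle of the lower back edge of the plate (the edge toward the robot, plate x = -70 mm). At the start this edge rests on the slab and the front half rides on the pin tops, the plate leaning about 0.1 rad.
- contactor: Bystander, to be left alone: the grey and black contactor (75x45x70 mm block), loose, near the far left corner of the fixture.
- battery_1: Bystander, to be left alone: the standing round battery (15 mm across, 50 mm tall), loose, just beyond the fixture's far edge.
- tape_red: Bystander, to be left alone: the roll of tape (53 mm across, 18 mm high), loose, right of the fixture.
- side_cutters: Bystander, to be left alone: the side cutters (188 mm long pliers), loose, on the left of the desk, left of the fixture.
- hex_key: Bystander, to be left alone: the hex key (88 mm long), loose, to the right of the fixture, nearer the robot.

How it is judged:
By the outcome, as a careful person would: the job done as asked, in the order asked, and still so for the second after the job is handed in, with the robot touching nothing.
It also fails if it takes over 42 s, if anything falls off the work surface, if the arm or the gripper's body presses on something with over 40 N, if the wrist force passes 120 N, or if a joint passes its speed limit or range.

## Working session

There is one attempt and no reset: what is moved stays moved. The work goes in short steps, Python scripts to look and compute and a tool call to move; the robot and the scene stay as the last step left them, time stands still between calls to the robot, and variables do not carry over. Pictures are saved under pics/ and viewed, at most 10 in all, crops included, and the job is handed in when it is done.

Besides the shell and the picture viewer there is one more tool, called after "Request:" as a command line: name --argument value ..., lists and objects as JSON in quotes. carry_out: Moves the arm, as the interface text tells. Its arguments: {"type":"object","properties":{"deltas":{"type":"array"},"newtons":{"type":"number"}},"required":["deltas"]}

```bash
mkdir -p pics; python3 - <<'E'
from cell import read_state, viewer, manip, models
import cv2
s=read_state();print(s)
for n in("top","scene"):
    im=viewer.camera(n);cv2.imwrite(f"pics/{n}0.png",im[:,:,::-1]);p=viewer.camera_params(n);print(n,p)
    for l in("plate","fixture","pin_right","pin_left","hole_right","hole_left","fence_face"):
        try:
            for r in models.cut_out(n,l)[:2]: print(n,l,round(r["p"],2),r["box"])
        except Exception as e: print(l,e)
E
```

```text
{'clock': 0.0, 'joints': array([-1.29158477e+00,  3.00482337e-01,  1.52159381e+00, -5.07150292e-06,
        1.32070501e+00, -6.65697635e-02]), 'qd': array([ 0.00025843, -0.00199726,  0.00021726,  0.00158736, -0.00101925,
       -0.00145771]), 'effort': array([ 3.95545110e-03, -5.31799042e+01, -3.52732301e+01,  7.10448856e-02,
        2.44151638e-02, -7.27156839e-05]), 'eef_pos': array([ 186.34953223, -517.18155355,  204.87478545]), 'eef_rot': array([-3.14040646e+00, -7.41585847e-05,  3.45782531e-01]), 'wrist_force': array([-0.18520208,  0.19404409,  0.94869212]), 'moment': array([ 0.04496659, -0.03647759,  0.07904049]), 'finger_force': 0.0, 'finger_gap': 94.35111832665717}
top {'fovy': 47.70791962960859, 'cx': 277.33776586379537, 'cy': 210.82318648529102, 'eye': array([439.26904202,  57.97756883, 985.2771596 ]), 'attitude': array([ 0.18100803, -0.00952527, -1.58423687])}
top plate 0.73 [214.7, 191.1, 295.4, 276.8]
top fixture 0.69 [202.6, 176.5, 317.7, 297.2]
top pin_right 0.94 [200.3, 178.5, 315.3, 298.3]
top pin_left 0.71 [204.5, 180.1, 315.4, 295.9]
top hole_right 0.75 [214.7, 193.7, 295.3, 275.9]
top hole_left 0.72 [214.1, 194.4, 295.1, 276.1]
top fence_face 0.79 [201.5, 180.6, 316.6, 298.6]
scene {'fovy': 42.30511403359226, 'cx': 277.33741147841033, 'cy': 206.9754661497114, 'eye': array([ -96.81376566, 1025.82511472,  706.91709923]), 'attitude': array([ 1.0812834 , -0.0151057 , -2.52390089])}
scene plate 0.58 [336.7, 196.3, 368.3, 201.9]
scene fixture 0.89 [218.6, 205.7, 335.9, 271.5]
scene pin_right 0.89 [215.5, 207.4, 333.9, 269.7]
scene pin_left 0.76 [213.9, 205.3, 335.3, 272.6]
scene pin_left 0.43 [235.8, 212.0, 310.5, 256.3]
scene hole_right 0.65 [230.5, 211.9, 314.0, 257.3]
scene hole_left 0.66 [231.3, 212.7, 309.7, 255.5]
scene fence_face 0.97 [216.1, 202.7, 333.1, 270.2]
```

```bash
python3 - <<'E'
import cv2
a=cv2.imread("pics/top0.png")[150:320,180:360];cv2.imwrite("pics/top0c.png",cv2.resize(a,None,fx=3.5,fy=3.5,interpolation=cv2.INTER_CUBIC)[:600])
a=cv2.imread("pics/scene0.png")[170:290,190:360];cv2.imwrite("pics/sc0c.png",cv2.resize(a,None,fx=4.5,fy=4.5,interpolation=cv2.INTER_CUBIC))
E
```

```text
(no output)
```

View pics/top0c.png

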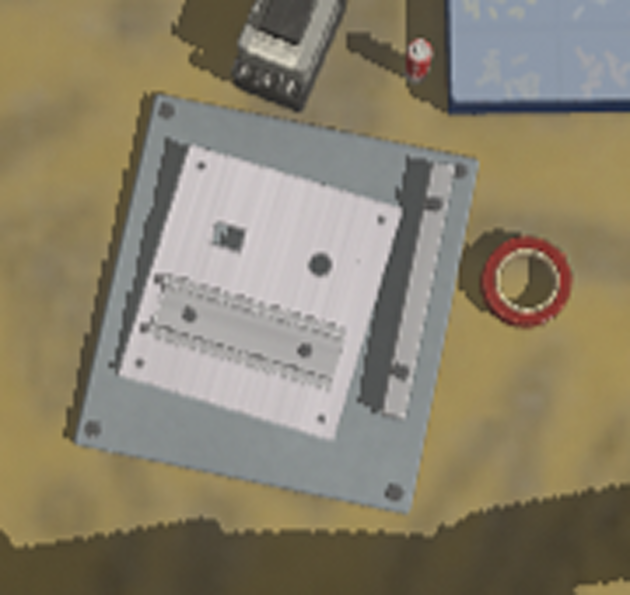

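View pics/sc0c.png

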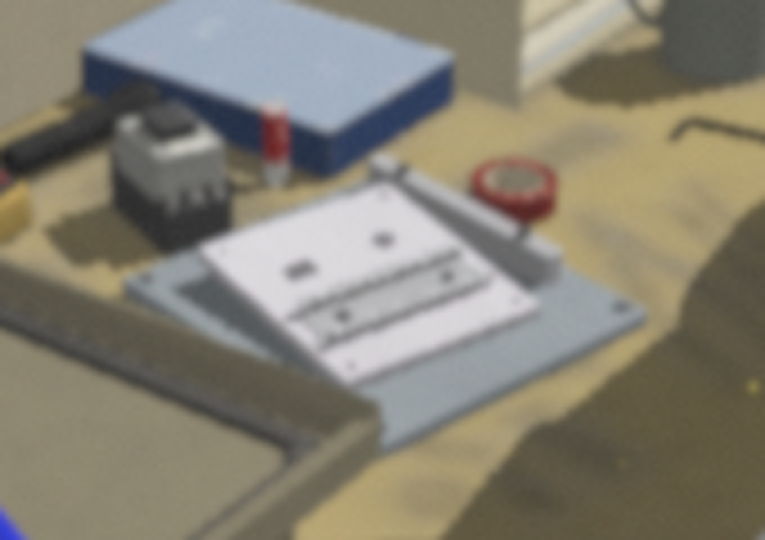

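View pics/top0.png

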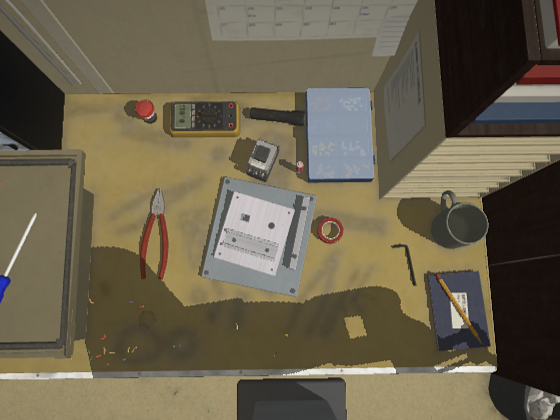

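```bash
cat > h.py <<'E'
import numpy as np
from scipy.spatial.transform import Rotation as R
from scipy.optimize import least_squares
from cell import viewer
def proj(P,n="top"):
    c=viewer.camera_params(n);f=210/np.tan(np.radians(c["fovy"]/2))
    q=(np.atleast_2d(P)-c["eye"])@R.from_euler("xyz",c["attitude"]).as_matrix()
    return np.c_[c["cx"]+f*q[:,0]/-q[:,2],c["cy"]+f*q[:,1]/q[:,2]]
def tr(p,L,pitch=0,back=None):
    # p=x,y,yaw of origin at z0; pitch lifts front about back edge (plate x=-70)
    L=np.array(L,float)
    if back is not None:
        L=R.from_euler("y",-pitch).apply(L-[-70,0,0])+[-70,0,0]+[0,0,12]
    return R.from_euler("z",p[2]).apply(L)+[p[0],p[1],0]
def fit(L,px,pitch=0,back=None):
    r=least_squares(lambda p:(proj(tr(p,L,pitch,back))-px).ravel(),[450,80,0],x_scale=[10,10,.1])
    return r.x,np.abs(r.fun).round(2)
SLAB=[[87,106,12],[87,-94,12],[-127,-94,12],[-127,106,12]]
PL=[[70,65,8],[70,-65,8],[-70,-65,8],[-70,65,8]]
E
python3 - <<'E'
from h import *
o=np.array([180,150])
fx=np.array([(155,93),(478,158),(410,513),(75,443)])/3.5+o
pl=np.array([(187,145),(402,208),(335,440),(120,375)])/3.5+o
f,r=fit(SLAB,fx);print(f,r)
for pit in(.09,.1):
    p,r=fit(PL,pl,pit,1);print(p,r)
    h=tr(p,[[25,-28,0],[25,28,0]],pit,1);a=f[2]
    M=R.from_euler("z",-a)
    print("holes in fixture",M.apply(h-[f[0],f[1],0]).round(1),"dyaw",p[2]-a)
    print("hole px pred",((proj(tr(p,[[25,-28,8],[25,28,8]],pit,1))-o)*3.5).round(0).tolist())
print("plate corners fixture",M.apply(tr(p,PL,pit,1)-[f[0],f[1],0]).round(1))
print("fence px",((proj(tr(f,[[75,-65.5,32],[-75,-65.5,32],[-75,-79.5,32],[75,-79.5,32]]))-o)*3.5).round().tolist())
E
```

```text
[ 5.84832212e+02  7.27921602e+01 -2.14069932e-01] [0.32 0.17 0.52 0.07 0.4  0.08 0.6  0.11]
[ 5.69877111e+02  9.31751022e+01 -2.97226946e-01] [0.47 0.19 0.07 0.27 0.14 0.18 0.25 0.26]
holes in fixture [[  3.3 -13.2  20.5]
 [  7.9  42.6  20.5]] dyaw -0.08315701462421113
hole px pred [[319.0, 263.0], [227.0, 237.0]]
[ 5.69877456e+02  9.31217429e+01 -2.97628586e-01] [0.42 0.13 0.04 0.28 0.14 0.13 0.25 0.29]
holes in fixture [[  3.2 -13.3  21.5]
 [  7.8  42.5  21.5]] dyaw -0.08355865407967092
hole px pred [[319.0, 263.0], [227.0, 237.0]]
plate corners fixture [[ 54.8  75.7  33.9]
 [ 43.9 -53.8  33.9]
 [-94.9 -42.2  20. ]
 [-84.1  87.4  20. ]]
fence px [[431.0, 161.0], [382.0, 412.0], [406.0, 417.0], [455.0, 165.0]]
```

Request:
carry_out --deltas '[{"dp":[309,-258,0],"roll":-29,"gripper":1},{"dp":[309,-258,0],"roll":-29,"gripper":1},{"dp":[309,-258,0],"roll":-29,"gripper":1},{"dp":[309,-258,0],"roll":-29,"gripper":1},{"dp":[309,-258,0],"roll":-29,"gripper":1},{"dp":[309,-258,0],"roll":-29,"gripper":1},{"dp":[309,-258,0],"roll":-29,"gripper":1},{"dp":[309,-258,0],"roll":-29,"gripper":1},{"dp":[309,-258,0],"roll":-29,"gripper":1},{"dp":[309,-258,0],"roll":-29,"gripper":1},{"dp":[309,-258,0],"roll":-29,"gripper":1},{"dp":[309,-258,0],"roll":-29,"gripper":1}]'

```text
clock: 1.8
eef_pos: [390.1, -169.1, 205.5]
eef_rot: [3.141, 0.0, 0.855]
wrist_force: [-0.4, 0.2, -0.0]
finger_gap: 94.1
finger_force: 0.0
```

Request:
carry_out --deltas '[{"dp":[394,-75,0],"roll":-28.8,"gripper":1},{"dp":[394,-75,0],"roll":-28.8,"gripper":1},{"dp":[394,-75,0],"roll":-28.8,"gripper":1},{"dp":[394,-75,0],"roll":-28.8,"gripper":1},{"dp":[394,-75,0],"roll":-28.8,"gripper":1},{"dp":[394,-75,0],"roll":-28.8,"gripper":1},{"dp":[394,-75,0],"roll":-28.8,"gripper":1},{"dp":[394,-75,0],"roll":-28.8,"gripper":1},{"dp":[394,-75,0],"roll":-28.8,"gripper":1},{"dp":[394,-75,0],"roll":-28.8,"gripper":1},{"dp":[394,-75,0],"roll":-28.8,"gripper":1},{"dp":[394,-75,0],"roll":-28.8,"gripper":1}]'

```text
clock: 2.8
eef_pos: [593.0, 175.2, 204.5]
eef_rot: [-3.14, 0.001, 1.355]
wrist_force: [1.0, -0.6, -0.3]
finger_gap: 93.8
finger_force: 0.0
```

Request:
carry_out --deltas '[{"dp":[0,0,30],"roll":0,"gripper":1},{"dp":[0,0,65],"roll":0,"gripper":1},{"dp":[0,0,100],"roll":0,"gripper":1},{"dp":[0,0,130],"roll":0,"gripper":1},{"dp":[0,0,150],"roll":0,"gripper":1},{"dp":[0,0,165],"roll":0,"gripper":1},{"dp":[0,0,175],"roll":0,"gripper":1},{"dp":[0,0,182],"roll":0,"gripper":1},{"dp":[0,0,186],"roll":0,"gripper":1},{"dp":[0,0,189],"roll":0,"gripper":1},{"dp":[0,0,190],"roll":0,"gripper":1},{"dp":[0,0,190],"roll":0,"gripper":1}]'

```text
clock: 3.8
eef_pos: [592.9, 175.9, 16.0]
eef_rot: [3.141, -0.0, 1.355]
wrist_force: [0.2, -0.7, 0.2]
finger_gap: 93.9
finger_force: 0.0
```

```bash
python3 - <<'E'
from cell import *
import cv2
s=read_state();print(s["eef_pos"],s["wrist_force"])
a=viewer.camera("top");cv2.imwrite("pics/top1.png",a[:,:,::-1])
a=viewer.camera("scene")[170:290,190:360,::-1];cv2.imwrite("pics/sc1c.png",cv2.resize(a,None,fx=4.5,fy=4.5,interpolation=cv2.INTER_CUBIC))
E
```

```text
[592.93203405 175.8579478   15.95815634] [ 0.15706286 -0.66729616  0.15159697]
```

View pics/sc1c.png

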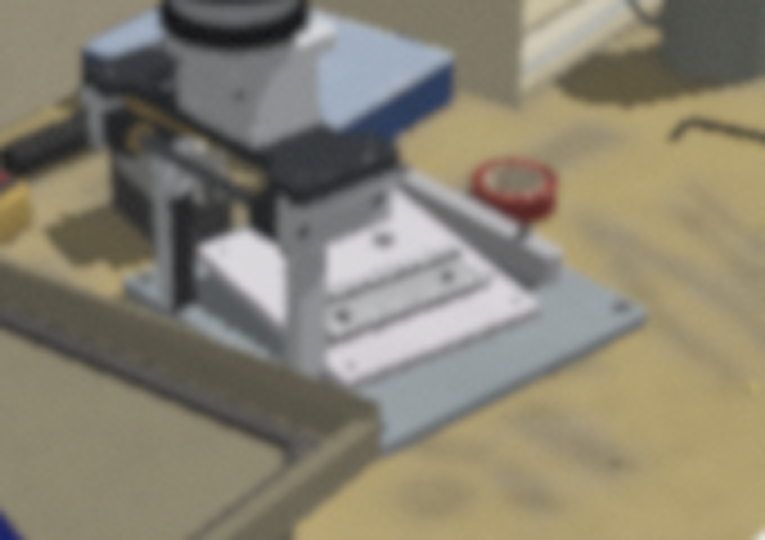

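Request:
carry_out --deltas '[{"dp":[-2,0,0.5],"roll":0,"gripper":1},{"dp":[-4,0,0.5],"roll":0,"gripper":1},{"dp":[-6,0,0.5],"roll":0,"gripper":1},{"dp":[-8,0,0.5],"roll":0,"gripper":1},{"dp":[-10,0,0.5],"roll":0,"gripper":1},{"dp":[-12,0,0.5],"roll":0,"gripper":1},{"dp":[-14,0,0.5],"roll":0,"gripper":1},{"dp":[-16,0,0.5],"roll":0,"gripper":1},{"dp":[-18,0,0.5],"roll":0,"gripper":1},{"dp":[-20,0,0.5],"roll":0,"gripper":1},{"dp":[-21,0,0.5],"roll":0,"gripper":1},{"dp":[-22,0,0.5],"roll":0,"gripper":1}]'

```text
clock: 4.9
eef_pos: [588.0, 154.4, 15.1]
eef_rot: [3.141, -0.0, 1.354]
wrist_force: [-0.1, 3.7, 2.1]
finger_gap: 94.2
finger_force: 1.5
```

Request:
carry_out --deltas '[{"dp":[-0.7,0,0],"roll":0,"gripper":1},{"dp":[-1.4,0,0],"roll":0,"gripper":1},{"dp":[-2,0,0],"roll":0,"gripper":1},{"dp":[-2.7,0,0],"roll":0,"gripper":1},{"dp":[-3.4,0,0],"roll":0,"gripper":1},{"dp":[-4,0,0],"roll":0,"gripper":1},{"dp":[-4.6,0,0],"roll":0,"gripper":1},{"dp":[-5,0,0],"roll":0,"gripper":1},{"dp":[-5.5,0,0],"roll":0,"gripper":1},{"dp":[-6,0,0],"roll":0,"gripper":1},{"dp":[-6,0,0],"roll":0,"gripper":1}]'

```text
clock: 5.82
eef_pos: [586.7, 148.6, 15.0]
eef_rot: [3.141, -0.0, 1.355]
wrist_force: [0.7, 4.0, 2.3]
finger_gap: 93.8
finger_force: 1.8
```

Continue until the force rises.

Request:
carry_out --deltas '[{"dp":[-0.6,0,0],"roll":0,"gripper":1},{"dp":[-1.2,0,0],"roll":0,"gripper":1},{"dp":[-1.8,0,0],"roll":0,"gripper":1},{"dp":[-2.4,0,0],"roll":0,"gripper":1},{"dp":[-2.4,0,0],"roll":0,"gripper":1}]'

```text
clock: 6.23
eef_pos: [586.7, 148.3, 15.2]
eef_rot: [3.14, -0.004, 1.355]
wrist_force: [5.1, 17.8, -0.6]
finger_gap: 94.0
finger_force: 9.4
```

Request:
carry_out --deltas '[{"dp":[5,0,0],"roll":0,"gripper":1},{"dp":[12,0,0],"roll":0,"gripper":1},{"dp":[20,0,-10],"roll":0,"gripper":1},{"dp":[20,0,-45],"roll":0,"gripper":1},{"dp":[20,0,-85],"roll":0,"gripper":1},{"dp":[20,0,-115],"roll":0,"gripper":1},{"dp":[20,0,-130],"roll":0,"gripper":1},{"dp":[20,0,-130],"roll":0,"gripper":1}]'

```text
clock: 6.9
eef_pos: [591.9, 166.3, 149.8]
eef_rot: [3.136, -0.002, 1.355]
wrist_force: [0.6, -0.2, 0.3]
finger_gap: 94.0
finger_force: 0.0
```

```bash
python3 - <<'E'
from cell import *
import cv2
s=read_state();print(s["eef_pos"],s["eef_rot"])
a=viewer.camera("top");cv2.imwrite("pics/top2c.png",cv2.resize(a[150:320,180:360,::-1],None,fx=3.5,fy=3.5,interpolation=cv2.INTER_CUBIC)[:600])
E
```

```text
[591.93318198 166.30071914 149.77238328] [ 3.13561199e+00 -2.31356667e-03  1.35474313e+00]
```

View pics/top2c.png

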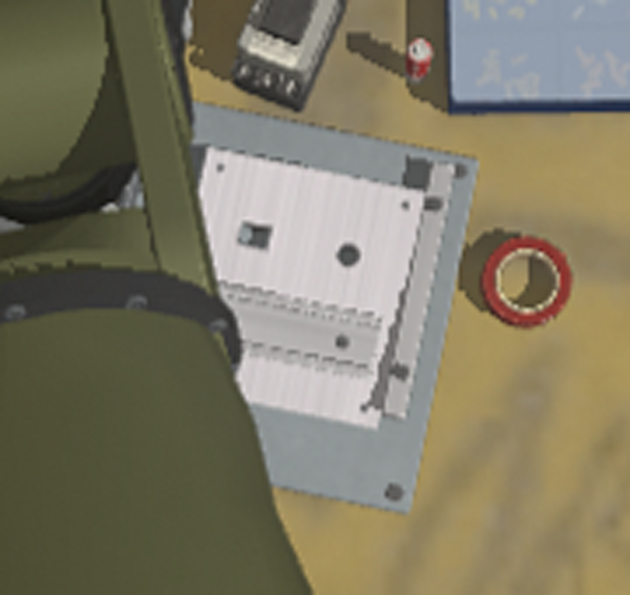

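```bash
python3 - <<'E'
from h import *
o=np.array([180,150]);f=np.array([584.83,72.79,-.2141])
px=np.array([(425,190),(380,428),(348,255),(254,236)])/3.5+o
L=[[70,-65,8],[-70,-65,8],[25,-28,8],[25,28,8]]
p,r=fit(L,px,.096,1);print(p,r,p[2]-f[2])
M=R.from_euler("z",-f[2])
g=lambda l:M.apply(tr(p,l,.096,1)-[f[0],f[1],0]).round(1)
print("holes",g([[25,-28,0],[25,28,0]]));print("corners",g([[70,65,0],[70,-65,0],[-70,-65,0],[-70,65,0]]))
E
```

```text
[ 5.71928293e+02  7.47268199e+01 -2.03524366e-01] [0.02 0.19 0.02 0.05 0.05 0.2  0.05 0.06] 0.010575634312220167
holes [[ 11.8 -28.6  21.1]
 [ 11.2  27.4  21.1]]
corners [[ 55.6  64.9  25.4]
 [ 57.  -65.1  25.4]
 [-82.3 -66.6  12. ]
 [-83.7  63.4  12. ]]
```

Request:
carry_out --deltas '[{"dp":[-8,-8,0],"roll":7.1,"gripper":1},{"dp":[-16,-16,0],"roll":14.2,"gripper":1},{"dp":[-24,-24,0],"roll":21.3,"gripper":1},{"dp":[-32,-32,0],"roll":28.4,"gripper":1},{"dp":[-40,-40,0],"roll":35.5,"gripper":1},{"dp":[-48,-48,0],"roll":42.6,"gripper":1},{"dp":[-56,-56,0],"roll":49.7,"gripper":1},{"dp":[-64,-64,0],"roll":56.8,"gripper":1},{"dp":[-72,-72,0],"roll":63.9,"gripper":1},{"dp":[-80,-80,0],"roll":71,"gripper":1},{"dp":[-88,-88,0],"roll":78.1,"gripper":1},{"dp":[-91,-90,0],"roll":85,"gripper":1}]'

```text
clock: 7.95
eef_pos: [481.4, 95.6, 143.6]
eef_rot: [3.141, 0.003, -0.135]
wrist_force: [0.2, 0.5, 0.7]
finger_gap: 94.3
finger_force: 0.0
```

Request:
carry_out --deltas '[{"dp":[0,0,0],"roll":4.9,"gripper":1},{"dp":[0,0,0],"roll":4.9,"gripper":1},{"dp":[0,0,0],"roll":4.9,"gripper":1},{"dp":[0,0,0],"roll":4.9,"gripper":1}]'

```text
clock: 8.28
eef_pos: [482.8, 96.2, 144.3]
eef_rot: [3.141, 0.001, -0.211]
wrist_force: [-0.6, 0.3, 0.4]
finger_gap: 94.0
finger_force: 0.0
```

Request:
carry_out --deltas '[{"dp":[0,0,30],"roll":0,"gripper":1},{"dp":[0,0,60],"roll":0,"gripper":1},{"dp":[0,0,85],"roll":0,"gripper":1},{"dp":[0,0,105],"roll":0,"gripper":1},{"dp":[0,0,116],"roll":0,"gripper":1},{"dp":[0,0,123],"roll":0,"gripper":1},{"dp":[0,0,127],"roll":0,"gripper":1},{"dp":[0,0,129],"roll":0,"gripper":1},{"dp":[0,0,129],"roll":0,"gripper":1},{"dp":[0,0,129],"roll":0,"gripper":1}]'

```text
clock: 9.12
eef_pos: [483.5, 96.3, 16.7]
eef_rot: [-3.141, -0.001, -0.214]
wrist_force: [-0.1, 0.1, -0.3]
finger_gap: 94.0
finger_force: 0.0
```

Request:
carry_out --deltas '[{"dp":[3,0,1],"roll":0,"gripper":1},{"dp":[6,0,1.5],"roll":0,"gripper":1},{"dp":[9,0,1.5],"roll":0,"gripper":1},{"dp":[10,0,1.5],"roll":0,"gripper":1},{"dp":[11,0,1.5],"roll":0,"gripper":1},{"dp":[12,0,1.5],"roll":0,"gripper":1},{"dp":[13,0,1.5],"roll":0,"gripper":1},{"dp":[14,0,1.5],"roll":0,"gripper":1},{"dp":[15,0,1.5],"roll":0,"gripper":1},{"dp":[16,0,1.5],"roll":0,"gripper":1},{"dp":[17,0,1.5],"roll":0,"gripper":1},{"dp":[17,0,1.5],"roll":0,"gripper":1}]'

```text
clock: 10.12
eef_pos: [499.9, 92.5, 14.4]
eef_rot: [-3.142, -0.0, -0.214]
wrist_force: [-1.4, 0.4, -0.5]
finger_gap: 94.4
finger_force: 0.5
```

Request:
carry_out --deltas '[{"dp":[0.6,0,0],"roll":0,"gripper":1},{"dp":[1.2,0,0],"roll":0,"gripper":1},{"dp":[1.8,0,0],"roll":0,"gripper":1},{"dp":[2.4,0,0],"roll":0,"gripper":1},{"dp":[3,0,0],"roll":0,"gripper":1},{"dp":[3,0,0],"roll":0,"gripper":1}]'

```text
clock: 10.62
eef_pos: [502.7, 91.9, 14.5]
eef_rot: [-3.142, -0.0, -0.214]
wrist_force: [-0.8, -0.1, -0.3]
finger_gap: 93.8
finger_force: 0.5
```

Request:
carry_out --deltas '[{"dp":[0.5,0,0],"roll":0,"gripper":1},{"dp":[1,0,0],"roll":0,"gripper":1},{"dp":[1.5,0,0],"roll":0,"gripper":1},{"dp":[2,0,0],"roll":0,"gripper":1},{"dp":[2.5,0,0],"roll":0,"gripper":1},{"dp":[2.5,0,0],"roll":0,"gripper":1}]'

```text
clock: 11.12
eef_pos: [505.2, 91.4, 14.5]
eef_rot: [-3.142, -0.0, -0.214]
wrist_force: [0.1, -0.5, 0.3]
finger_gap: 94.3
finger_force: 0.0
```

```bash
python3 - <<'E'
from cell import *
import cv2
a=viewer.camera("top");cv2.imwrite("pics/top3c.png",cv2.resize(a[150:320,180:360,::-1],None,fx=3.5,fy=3.5,interpolation=cv2.INTER_CUBIC)[:600])
a=viewer.camera("scene")[170:290,190:360,::-1];cv2.imwrite("pics/sc3c.png",cv2.resize(a,None,fx=4.5,fy=4.5,interpolation=cv2.INTER_CUBIC))
E
```

```text
(no output)
```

View pics/sc3c.png

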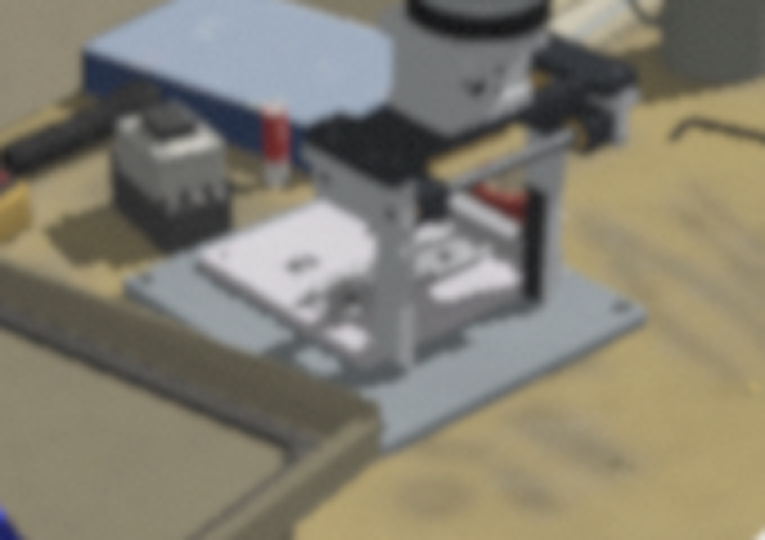

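Request:
carry_out --deltas '[{"dp":[-6,0,0],"roll":0,"gripper":1},{"dp":[-15,0,0],"roll":0,"gripper":1},{"dp":[-22,0,-10],"roll":0,"gripper":1},{"dp":[-30,0,-40],"roll":0,"gripper":1},{"dp":[-60,0,-80],"roll":0,"gripper":1},{"dp":[-90,0,-110],"roll":0,"gripper":1},{"dp":[-110,0,-140],"roll":0,"gripper":1},{"dp":[-120,0,-170],"roll":0,"gripper":1},{"dp":[-120,0,-190],"roll":0,"gripper":1},{"dp":[-120,0,-190],"roll":0,"gripper":1},{"dp":[-120,0,-190],"roll":0,"gripper":1}]'

```text
clock: 12.13
eef_pos: [387.4, 117.1, 204.9]
eef_rot: [-3.141, -0.002, -0.214]
wrist_force: [-0.0, 0.1, -0.3]
finger_gap: 94.1
finger_force: 0.0
```

```bash
python3 - <<'E'
from cell import *
import cv2, numpy as np
a=viewer.camera("top")[150:320,180:360,::-1]
b=viewer.camera("scene")[170:290,190:360,::-1]
im=[cv2.resize(x,None,fx=f,fy=f,interpolation=cv2.INTER_CUBIC) for x,f in((a,3.5),(b,3.5))]
cv2.imwrite("pics/t4.png",im[0][:595]);cv2.imwrite("pics/s4.png",im[1])
s=read_state();print(s["eef_pos"])
E
```

```text
[387.10485062 116.85200393 203.29862922]
```

View pics/t4.png

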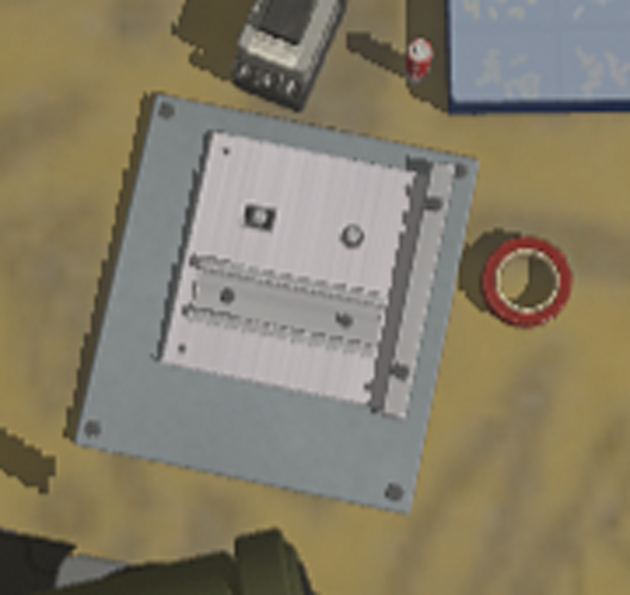

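View pics/s4.png

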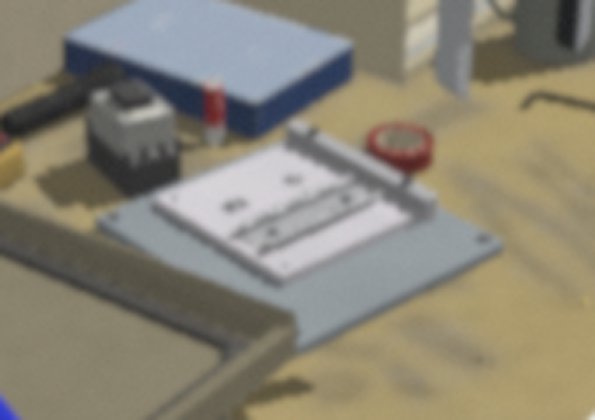

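The pins show in both holes, at crop pixels (260,217) and (352,236). The plate lies flat against the fence, the bystanders have not moved, and the hand is clear.

```bash
python3 -c "
from cell import manip
print(manip.sign_off())"
```

```text
the job is handed in; nothing more can be done
None
```

The plate now lies flat on the fixture with both holes over the pins; the other things look undisturbed, the hand is clear, and the job was handed in at about 12 s.

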